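# Seat a wiper arm and hold the paint gauge on its mark

## Task

With the empty gripper, slide the wiper arm that carries the yellow dot along its rack slot, tip end first under the wooden cap, until you feel it come up against the hidden stop. Then take the orange paint gauge out of its stand and hold it upright with its sprung brass tip on the yellow dot, pressed lightly so that the tip is about half-way in, never rammed hard onto the arm; finish while still holding it there. Leave the other two wiper arms where they lie, do not shove the other things about, and keep the marked arm fully home.

Things in the scene. Friction and masses are not known exactly. Their poses are not given: they have to be found in the camera images.
- rack: fixed pine rack, 235 (its x) x 200 x 50 mm; origin on the bench, z up. Three open-topped slots 21 mm wide run along x at y = -62, 0, +62 mm; floors 20, ribs 28 mm above the bench. Front end (x = -100 mm) open; at the back end (x 77 to 135 mm) a darker wooden cap (underside 38, top 50 mm up) roofs the slots and hides the stop bar. Place and turn vary.
- stop_face (a point): middle of the front face of the steel stop bar that crosses all three slots, hidden under the rack's cap, on the slot floor (20 mm above the bench); x as the rack's x, the face is square to x. Where along the rack it is set varies by 20 mm (rack x from 95 to 115 mm).
- wiper_marked: loose black wiper arm WITH yellow dot, 260 mm along its x (parallel to the rack's x), 0.2 to 0.33 kg, in any of the slots; origin mid-length on its underside. Shank 18 wide x 12 high, x -85 to +130 mm (tip, to the cap); head 24 x 18 high, x -130 to -85 mm, overhangs the rack's front, 20 mm above the bench, also when home. Starts 20 to 60 mm short of the stop; slides by under 4 N.
- dot (a point): centre of the yellow dot, 12 mm across, on the flat top of the marked arm's shank (at x = 10, z = 12 mm of the arm)
- wiper_tip (a point): centre of the tip end face of the marked arm (at x = 130, z = 6 mm of the arm); home when it reaches the stop face along x
- wiper_head (a point): centre of the head end face of the marked arm (at x = -130, z = 9 mm of the arm); push here along the arm's +x
- wiper_b: second loose wiper arm, the same shape, no dot, in another slot: to be left alone
- wiper_c: third loose wiper arm, the same shape, no dot, in another slot: to be left alone
- stand: fixed grey stand, base 90 x 90 mm, top plate 70 x 70 mm, its top 65 mm above the bench, with a round hole 22 mm wide in its centre; open at two sides. Origin on the bench; z up.
- gauge: loose paint gauge upright in the stand's hole: orange square body 28 x 28 x 75 mm, below it a steel nose 16 mm thick, 33 mm long, then the sprung brass tip. 0.13 to 0.22 kg. Origin: centre of the body's underside, resting on the stand's plate; body z 0 to 75 mm, nose to -33, tip end at -50 mm when free; sides square to its x and y; z up. Lift it 55 mm to clear the stand.
- probe_tip (a point): end of the gauge's round brass tip (6 mm thick), moves in with the tip; x, y, z as the gauge's
- probe (a joint): how far the gauge's brass tip is pressed in, m: 0 free, 0.010 fully in; spring of 500 N/m with 0.5 N preload (about 3 N half-way in)
- jug: bystander: closed blue jug lying flat, about 240 x 150 x 85 mm, 1.6 kg
- funnel: bystander: translucent funnel standing mouth down, 112 mm across, 120 mm high
- pliers: bystander: chrome pliers lying flat, about 180 x 50 x 13 mm
- spray_can: bystander: upright spray can, 54 mm across, 120 mm high
- fastener_tin: bystander: open round tin of fasteners, 90 mm across, 35 mm high
Not all that is in view belongs to the job. There is more than one size of the gauge; the job needs the smaller. There is more than one size of the stand; the one meant has the size given above.

How it is judged:
On the way, in this order (a step that is already met when the one before it is completed fails the run):
1. the marked wiper arm lies in its slot with its tip against the stop (within 3 mm), the gauge still in its stand (x of wiper_tip in the frame of stop_face above -0.003 m and height (world z) of wiper_marked below 0.023 m and angle between wiper_marked's own z axis and vertical below 0.05 rad and distance of gauge from where it was at the start of the episode below 0.02 m), for 0.2 s.
2. the gauge is lifted clear of its stand in the fingers (z of gauge in the frame of stand above 0.072 m and contact force between gauge and stand below 0.05 N and contact force between the fingers and gauge above 2 N), for 0.1 s.
At the end, for the whole second after the job is handed in: The fingers hold the gauge still and upright (within 5 degrees), its brass tip on the yellow dot (within 5 mm of its centre), pressed in 2 to 8 mm with 1 to 5 N; the gripper does not touch the wiper arm, which lies in its slot with its tip within 4 mm of the stop (horizontal distance between probe_tip and dot below 0.005 m and contact force between gauge and wiper_marked between 1 and 5 N and value of joint probe between 0.002 and 0.008 m and angle between gauge's own z axis and vertical below 0.09 rad and height (world z) of gauge above 0.06 m and contact force between the fingers and gauge above 2 N and contact force between gauge and stand below 0.05 N and contact force between the fingers and wiper_marked below 0.1 N and linear speed of gauge below 0.02 m/s and x of wiper_tip in the frame of stop_face above -0.004 m and height (world z) of wiper_marked below 0.023 m and angle between wiper_marked's own z axis and vertical below 0.05 rad); the arm keeps its last pose, push and grip.
It fails at once if another wiper arm is shifted more than 12 mm (distance of any of wiper_b, wiper_c from where it was at the start of the episode above 0.012 m).
It fails at once if a bystander is shoved more than 30 mm (distance of any of jug, funnel, pliers, spray_can, fastener_tin from where it was at the start of the episode above 0.03 m).
It fails at once if the gauge is driven onto the marked arm with more than 15 N (contact force between gauge and wiper_marked above 15 N).
It also fails if it takes over 58 s, if anything falls off the work surface, if the arm or the gripper's body presses on something with over 40 N, if the wrist force passes 120 N, or if a joint passes its speed limit or range.

## Robot

A 6-joint arm with a two-finger parallel gripper is mounted at the origin on the work surface. World frame = base frame: x ahead of the robot, y to its left, z up, the work surface at z = 0. Lengths are in m, angles in rad, forces in N, time in s.
With the tool pointing down it reaches from about 0.35 to 0.975 m from the base axis. Payload 4.9 kg.
Tool frame: the origin (TCP) lies at the very end of the fingers, on their centre line; the grasp point (between the pads) lies 19 mm behind it; z points along the fingers, y is the line along which they close (so a half turn about z gives the same grasp; the last joint's range is limited). The gripper opens to 85 mm and grips with 20 to 120 N. Pads are 22 mm wide; open, the fingers measure 114 mm over their backs; the gripper's body (76 mm by 85 mm) begins 54 mm behind the grasp point. The pads swing forward as they close: fully open they stand 13 mm farther back than shut.
Start: joints at [-1.365, 0.053, 1.613, -0, 1.476, -0.119], TCP at [0.199, -0.592, 0.231] pointing down, gripper open.
Joint ranges: [-3.01, 3.01], [-1.01, 2.22], [0.06, 2.58], [-1.02, 4.17], [0.09, 2.62], [-3.14, 3.14]. Speed limits (rad/s): [2.57, 2.57, 3.14, 3.14, 3.14, 3.14].

## Interface

Orientations are given as a unit quaternion [w, x, y, z].
In Python, from plant import manip gives the robot as it stands.
- The arm moves only by the tool send_rows, never from a script. Its argument "increments" is a list of rows, each an object of numbers: "claw": the closure, from -1 (fully open) to 1 (shut); "dx", "dy", "dz": the shift along the tool's x, y, z in units of 0.5 m (1.0 is 0.5 m); "yaw": the turn about the tool's z in units of 1.5 rad (1.0 is 1.5 rad). A call has 1 to 20 rows; each row is the pose to reach, as a shift and turn from the pose commanded when the call began, along the tool's axes at that moment; what a row does not reach only later rows make up. A row lasts 1/8 s, in which the tool goes at most 62.5 mm and 10.7 degrees, less where a joint would pass 70% of its speed; a pose out of reach is approached as far as the arm can. A call with a number of a shift or a turn outside -1 to 1 is refused whole. A call with a gripper value outside its range is refused whole. The fingers move at their own pace and stop on an object; the grip force is fixed at half the most. Time passes only in rows, so rows that repeat a pose let the fingers close. It gives the time, the measured TCP pose, the force, the opening and the grip force at its end, in the units of the state.
- manip.state(): the state, without advancing time (a new reading comes with each control period).
- manip.grab_frame(name): name is "side" or "top"; returns the picture (480x640x3 uint8, red, green, blue); there is no depth.
- manip.camera_params(name): a dict with "camera_matrix" (3x3 intrinsics, pixels), "extrinsics" (4x4, takes a point from world to camera coordinates). Camera axes: x right, y down, z forward; pixel columns grow to the right and rows downward; lengths in m; the calibration is good to about 2 mm. A picture is of the moment at which its call begins. camera_params takes no time and is no camera call.
- manip.job_done(): hands the job in; it is judged then, once.
The state is a dict: "time": time; "joint_pos": joint angles; "joint_vel": joint speeds; "joint_efforts": joint torques, N m; "tool_pos": TCP position; "tool_rot": TCP orientation; "contact_force": force on the tool from outside, world axes, zero at the start; "ft_torque": the same for the moment, N m; "gripper_width": opening from 0.0 (shut) to 1.0 (fully open); "grasp_force": force on a finger pad.
Only numpy, scipy, OpenCV 4.12 (cv2) and the standard library are available. Lean on these libraries where they do the work, as an engineer would, in place of code of your own. Each camera call takes 0.05 s, during which the arm holds its last target. There are 200 camera calls.

## Working session

There is one attempt and no reset: what is moved stays moved. The work goes in short steps, Python scripts to look and compute and a tool call to move; the robot and the scene stay as the last step left them, time stands still between calls to the robot, and variables do not carry over. Pictures are saved under pics/ and viewed, at most 10 in all, crops included, and the job is handed in when it is done.

Besides the shell and the picture viewer there is one more tool, called after ">>>" as a command line: name --argument value ..., lists and objects as JSON in quotes. send_rows: Moves the arm, as the interface text tells. Shifts and turns lie within -1 to 1; 1 stands for 0.5 m of shift or 1.5 rad of turn. Its arguments: {"type":"object","properties":{"increments":{"type":"array","items":{"type":"object","properties":{"claw":{"type":"number"},"dx":{"type":"number"},"dy":{"type":"number"},"dz":{"type":"number"},"yaw":{"type":"number"}}}}},"required":["increments"]}

```bash
mkdir -p pics; ls; python3 - <<'E'
from plant import manip
import cv2,numpy as np
for n in("side","top"):
    f=manip.grab_frame(n); cv2.imwrite(f"pics/{n}0.png",f[:,:,::-1]); p=manip.camera_params(n); print(n,np.round(p["camera_matrix"],1).tolist(),np.round(p["extrinsics"],4).tolist())
print(manip.state())
E
```

```text
pics
side [[589.7, 0.0, 311.3], [0.0, 589.7, 231.7], [0.0, 0.0, 1.0]] [[-0.9811, -0.1933, 0.0052, 0.5664], [-0.1374, 0.6783, -0.7218, 0.0474], [0.136, -0.7089, -0.6921, 1.1786], [0.0, 0.0, 0.0, 1.0]]
top [[526.8, 0.0, 329.3], [0.0, 526.8, 234.1], [0.0, 0.0, 1.0]] [[-0.03, -0.9994, -0.0183, 0.1337], [-0.995, 0.0316, -0.0944, 0.5409], [0.0949, 0.0154, -0.9954, 1.1911], [0.0, 0.0, 0.0, 1.0]]
{'time': 0.1, 'joint_pos': array([-1.36500029e+00,  5.32675557e-02,  1.61418318e+00,  9.82734894e-06,
        1.47600647e+00, -1.19014900e-01]), 'joint_vel': array([-0.00260497, -0.00202413, -0.00364124, -0.00077246, -0.00088299,
        0.00086492]), 'joint_efforts': array([ 1.07635216e-03, -3.94896269e+01, -3.71365571e+01, -6.78033894e-05,
        3.85187828e-03,  1.48995653e-06]), 'tool_pos': array([ 0.19933163, -0.59175342,  0.23018458]), 'tool_rot': array([-9.31610961e-04,  9.86840839e-01,  1.61691956e-01, -3.55527307e-05]), 'contact_force': array([-0.24531127,  0.11154042,  0.36067619]), 'ft_torque': array([ 0.01715987, -0.04118338, -0.030594  ]), 'grasp_force': 0.0, 'gripper_width': 0.9972908149706111}
```

View pics/side0.png

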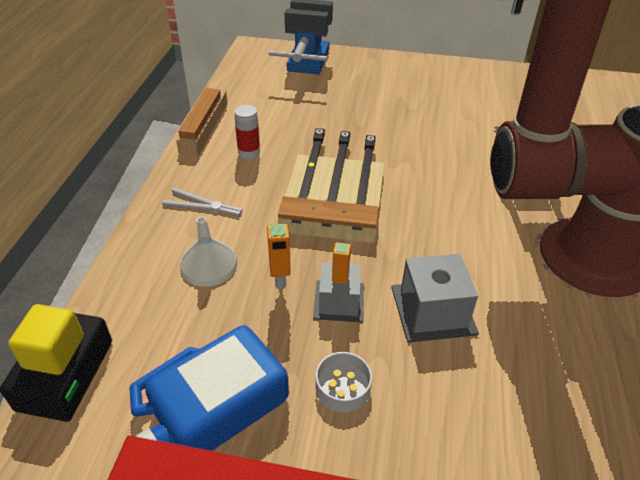

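View pics/top0.png

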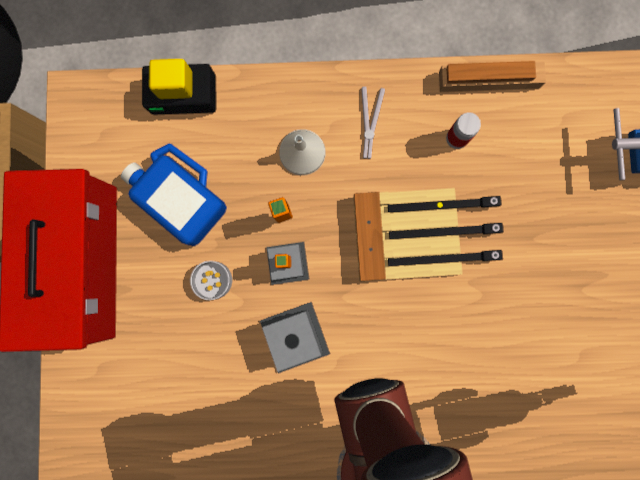

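Candidates: the gauges are at side (279,250)/top (280,209), free-standing, and at side (341,263)/top (283,261), in a stand. The stands are at top (287,262), about 40 px ≈ 90 mm, and top (293,337), larger and empty. The smaller gauge in the 90 mm stand fits the description. The marked arm is the one farthest from the robot, with its dot at top (440,205) and side (311,165). I'll confirm with a crop.

```bash
cat > h.py <<'E'
import cv2,numpy as np
from plant import manip
from scipy.spatial.transform import Rotation as R
P={n:manip.camera_params(n) for n in("side","top")}
def ray(n,uv):
    K=np.array(P[n]["camera_matrix"]);E=np.array(P[n]["extrinsics"]);Rm,t=E[:3,:3],E[:3,3]
    return -Rm.T@t, Rm.T@np.linalg.solve(K,[uv[0],uv[1],1.])
def onz(n,uv,z):
    c,d=ray(n,uv); return c+d*(z-c[2])/d[2]
def tri(us,ut):
    M=[np.array(P[n]["camera_matrix"])@np.array(P[n]["extrinsics"])[:3] for n in("side","top")]
    X=cv2.triangulatePoints(M[0],M[1],np.array(us,float).reshape(2,1),np.array(ut,float).reshape(2,1))[:,0]
    return X[:3]/X[3]
def proj(n,X):
    p=np.array(P[n]["camera_matrix"])@(np.array(P[n]["extrinsics"])@np.r_[X,1])[:3]; return p[:2]/p[2]
def mask(f,lo,hi,roi):
    x0,y0,x1,y1=roi; m=np.zeros(f.shape[:2],np.uint8)
    m[y0:y1,x0:x1]=cv2.inRange(cv2.cvtColor(f,cv2.COLOR_RGB2HSV),lo,hi)[y0:y1,x0:x1]; return m
def cen(m):
    M=cv2.moments(m,True); return np.array([M["m10"]/M["m00"],M["m01"]/M["m00"]])
E
python3 - <<'E'
from h import *
s=cv2.imread("pics/side0.png")[:,:,::-1].copy();t=cv2.imread("pics/top0.png")[:,:,::-1].copy()
ys=mask(s,(24,150,120),(35,255,255),(295,150,325,180));yt=mask(t,(24,150,120),(35,255,255),(425,195,455,215))
print("dot",ys.sum()//255,yt.sum()//255,cen(ys),cen(yt),tri(cen(ys),cen(yt)))
for nm,roi in(("b",(380,195,510,215)),("m",(380,222,510,242)),("f",(380,248,510,268))):
    m=mask(t,(0,0,0),(180,255,70),roi); p=np.argwhere(m)[:,::-1]
    sh=p[(p[:,0]>395)&(p[:,0]<455)].astype(np.float32)
    l=cv2.fitLine(sh,cv2.DIST_HUBER,0,.01,.01).ravel(); e=p[:,0].max()
    a=onz("top",l[2:],.032);b=onz("top",l[2:]+40*l[:2],.032);d=a-b;print(nm,"x range px",p[:,0].min(),e,"axis",np.degrees(np.arctan2(d[1],d[0])),"pt",a)
    hd=p[p[:,0]>480]; print("head end",onz("top",(e+.5,np.median(hd[hd[:,0]>e-6][:,1])),.038))
a=cv2.resize(s[215:325,260:400],None,fx=4,fy=4,interpolation=2)[:, :400];b=cv2.resize(t[180:290,255:355],None,fx=4,fy=4,interpolation=2)
cv2.imwrite("pics/crop1.png",np.hstack([a,b])[:,:,::-1])
E
```

```text
dot 15 26 [311. 164.] [439.65384615 204.46153846] [ 0.60522572 -0.13954674  0.03202825]
b x range px 388 500 axis 92.03853608351189 pt [ 0.60272524 -0.10241202  0.032     ]
head end [ 0.60617123 -0.27752482  0.038     ]
m x range px 389 502 axis 92.00801487670195 pt [ 0.54101321 -0.10289859  0.032     ]
head end [ 0.54507639 -0.27835992  0.038     ]
f x range px 388 501 axis 91.9481060154678 pt [ 0.47898763 -0.10003237  0.032     ]
head end [ 0.48364392 -0.27235515  0.038     ]
```

View pics/crop1.png

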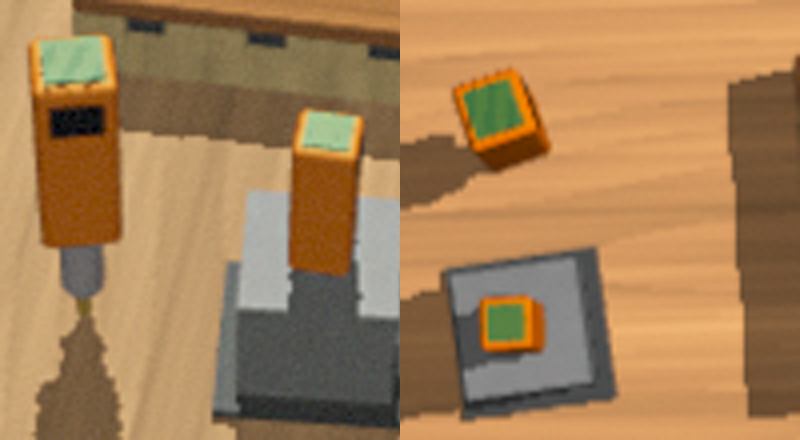

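The crop shows the larger gauge standing free (crop-left in both halves) and the smaller one in the ~90 mm stand, which is the target. Next I'll measure the gauge, its yaw and the rack cap.

```bash
python3 - <<'E'
from h import *
s=cv2.imread("pics/side0.png")[:,:,::-1].copy();t=cv2.imread("pics/top0.png")[:,:,::-1].copy()
G=((38,50,60),(90,255,255))
for nm,rs,rt in(("small",(325,238,360,262),(270,248,300,276)),("big",(262,220,297,242),(265,195,297,222))):
    a,b=mask(s,*G,rs),mask(t,*G,rt); X=tri(cen(a),cen(b)); print(nm,a.sum()//255,b.sum()//255,cen(a),cen(b),X,"reproj",proj("side",X),proj("top",X))
    for n,m in(("side",a),("top",b)):
        r=cv2.boxPoints(cv2.minAreaRect(np.argwhere(m)[:,::-1].astype(np.float32)))
        q=np.array([onz(n,p,X[2])[:2] for p in r]); e=np.diff(np.vstack([q,q[:1]]),axis=0)
        print(n,"edges",np.linalg.norm(e,axis=1).round(4),"yaw mod90",(np.degrees(np.arctan2(e[:,1],e[:,0]))%90).round(1))
# orange face of small in top view
m=mask(t,(5,120,60),(90,255,255),(270,248,300,276));print(cv2.minAreaRect(np.argwhere(m)[:,::-1].astype(np.float32)))
# stand base and plate (grey)
m=mask(t,(0,0,30),(180,60,190),(262,238,312,288));m=cv2.morphologyEx(m,cv2.MORPH_OPEN,np.ones((3,3)))
r=cv2.minAreaRect(np.argwhere(m)[:,::-1].astype(np.float32));print("stand",r,onz("top",r[0],0.01))
# cap
c=mask(t,(5,120,60),(16,255,200),(350,185,390,290));c=cv2.morphologyEx(c,cv2.MORPH_OPEN,np.ones((3,3)))
q=np.array([onz("top",p,.05)[:2] for p in cv2.boxPoints(cv2.minAreaRect(np.argwhere(c)[:,::-1].astype(np.float32)))]);print("cap corners",q.round(4).tolist())
E
```

```text
small 88 64 [341.59090909 247.26136364] [280.5 260.5] [0.48246491 0.21851537 0.14286313] reproj [341.97577743 247.31371126] [280.46365826 260.10900549]
side edges [0.0194 0.018  0.0193 0.0177] yaw mod90 [ 3.6 89.9  2.9  0.1]
top edges [0.0146 0.0146 0.0146 0.0146] yaw mod90 [88.2 88.7 88.2 88.8]
big 152 127 [277.60526316 229.75      ] [277.64566929 206.75590551] [0.59215442 0.21974124 0.16391337] reproj [277.80597741 229.78583732] [277.61579192 206.55033887]
side edges [0.0242 0.0254 0.0238 0.0253] yaw mod90 [21.9 17.9 21.7 18.9]
top edges [0.0235 0.0231 0.0235 0.0231] yaw mod90 [16.8 17.  16.7 17.1]
((282.5, 260.5), (13.0, 15.0), 90.0)
stand ((287.010009765625, 263.07000732421875), (37.476661682128906, 37.61808776855469), 81.8698959350586) [0.48154146 0.21792851 0.01      ]
cap corners [[0.6375, 0.0664], [0.6349, -0.0133], [0.4262, -0.005], [0.4285, 0.0734]]
```

>>> send_rows --increments '[{"dx": 0.946,"dy": -0.245,"dz": 0.16,"yaw": -0.854,"claw": 1},{"dx": 0.946,"dy": -0.245,"dz": 0.16,"yaw": -0.854,"claw": 1},{"dx": 0.946,"dy": -0.245,"dz": 0.16,"yaw": -0.854,"claw": 1},{"dx": 0.946,"dy": -0.245,"dz": 0.16,"yaw": -0.854,"claw": 1},{"dx": 0.946,"dy": -0.245,"dz": 0.16,"yaw": -0.854,"claw": 1},{"dx": 0.946,"dy": -0.245,"dz": 0.16,"yaw": -0.854,"claw": 1},{"dx": 0.946,"dy": -0.245,"dz": 0.16,"yaw": -0.854,"claw": 1},{"dx": 0.946,"dy": -0.245,"dz": 0.16,"yaw": -0.854,"claw": 1},{"dx": 0.946,"dy": -0.245,"dz": 0.16,"yaw": -0.854,"claw": 1},{"dx": 0.946,"dy": -0.245,"dz": 0.16,"yaw": -0.854,"claw": 1},{"dx": 0.946,"dy": -0.245,"dz": 0.16,"yaw": -0.854,"claw": 1},{"dx": 0.946,"dy": -0.245,"dz": 0.16,"yaw": -0.854,"claw": 1},{"dx": 0.946,"dy": -0.245,"dz": 0.404,"yaw": -0.854,"claw": 1},{"dx": 0.946,"dy": -0.245,"dz": 0.404,"yaw": -0.854,"claw": 1},{"dx": 0.946,"dy": -0.245,"dz": 0.404,"yaw": -0.854,"claw": 1},{"dx": 0.946,"dy": -0.245,"dz": 0.404,"yaw": -0.854,"claw": 1}]'

```text
time: 2.1
tool_pos: [0.6096, -0.3265, 0.0319]
tool_rot: [0.002, 0.695, 0.719, 0.0]
contact_force: [-0.1, -0.4, 0.3]
gripper_width: -0.0
grasp_force: 0.0
```

>>> send_rows --increments '[{"dx": 0.03,"claw": 1},{"dx": 0.06,"claw": 1},{"dx": 0.066,"claw": 1},{"dx": 0.072,"claw": 1},{"dx": 0.076,"claw": 1},{"dx": 0.08,"claw": 1},{"dx": 0.084,"claw": 1},{"dx": 0.088,"claw": 1},{"dx": 0.092,"claw": 1},{"dx": 0.096,"claw": 1},{"dx": 0.1,"claw": 1},{"dx": 0.104,"claw": 1},{"dx": 0.108,"claw": 1},{"dx": 0.112,"claw": 1},{"dx": 0.112,"claw": 1}]'

```text
invalid input
```

```bash
python3 - <<'E'
from h import *
st=manip.state();print(st["tool_pos"],st["contact_force"])
t=manip.grab_frame("top");yt=mask(t,(24,150,120),(35,255,255),(395,190,455,225));print(cen(yt),onz("top",cen(yt),.032))
E
```

```text
[ 0.60962734 -0.32652921  0.03186423] [-0.11759065 -0.44769153  0.28781054]
[439.66666667 204.66666667] [ 0.60427996 -0.1395935   0.032     ]
```

The first call had all five fields, so I'll resend with every field filled in.

>>> send_rows --increments '[{"dx": 0.03,"dy": 0,"dz": 0.006,"yaw": 0,"claw": 1},{"dx": 0.06,"dy": 0,"dz": 0.006,"yaw": 0,"claw": 1},{"dx": 0.066,"dy": 0,"dz": 0.006,"yaw": 0,"claw": 1},{"dx": 0.072,"dy": 0,"dz": 0.006,"yaw": 0,"claw": 1},{"dx": 0.076,"dy": 0,"dz": 0.006,"yaw": 0,"claw": 1},{"dx": 0.08,"dy": 0,"dz": 0.006,"yaw": 0,"claw": 1},{"dx": 0.084,"dy": 0,"dz": 0.006,"yaw": 0,"claw": 1},{"dx": 0.088,"dy": 0,"dz": 0.006,"yaw": 0,"claw": 1},{"dx": 0.092,"dy": 0,"dz": 0.006,"yaw": 0,"claw": 1},{"dx": 0.096,"dy": 0,"dz": 0.006,"yaw": 0,"claw": 1},{"dx": 0.1,"dy": 0,"dz": 0.006,"yaw": 0,"claw": 1},{"dx": 0.104,"dy": 0,"dz": 0.006,"yaw": 0,"claw": 1},{"dx": 0.108,"dy": 0,"dz": 0.006,"yaw": 0,"claw": 1},{"dx": 0.112,"dy": 0,"dz": 0.006,"yaw": 0,"claw": 1},{"dx": 0.112,"dy": 0,"dz": 0.006,"yaw": 0,"claw": 1}]'

```text
time: 4.03
tool_pos: [0.6067, -0.269, 0.0264]
tool_rot: [-0.0, 0.695, 0.719, 0.0]
contact_force: [0.0, -2.5, 2.4]
gripper_width: 0.001
grasp_force: 1.4
```

```bash
python3 - <<'E'
from h import *
st=manip.state();print(st["tool_pos"],st["contact_force"])
t=manip.grab_frame("top");yt=mask(t,(24,150,120),(35,255,255),(395,190,455,225));print(cen(yt),onz("top",cen(yt),.032))
E
```

```text
[ 0.60674556 -0.26902913  0.0263865 ] [ 0.03270532 -2.46540474  2.39532101]
[429.9  204.95] [ 0.6043571 -0.1171322  0.032    ]
```

>>> send_rows --increments '[{"dx": 0.002,"dy": 0,"dz": 0,"yaw": 0,"claw": 1},{"dx": 0.004,"dy": 0,"dz": 0,"yaw": 0,"claw": 1},{"dx": 0.006,"dy": 0,"dz": 0,"yaw": 0,"claw": 1},{"dx": 0.008,"dy": 0,"dz": 0,"yaw": 0,"claw": 1}]'

```text
time: 4.58
tool_pos: [0.6066, -0.2654, 0.0264]
tool_rot: [0.0, 0.695, 0.719, -0.0]
contact_force: [-0.0, -4.7, 3.3]
gripper_width: -0.001
grasp_force: 2.0
```

>>> send_rows --increments '[{"dx": 0.002,"dy": 0,"dz": 0,"yaw": 0,"claw": 1},{"dx": 0.004,"dy": 0,"dz": 0,"yaw": 0,"claw": 1},{"dx": 0.006,"dy": 0,"dz": 0,"yaw": 0,"claw": 1},{"dx": 0.008,"dy": 0,"dz": 0,"yaw": 0,"claw": 1}]'

```text
time: 5.08
tool_pos: [0.6064, -0.2613, 0.0264]
tool_rot: [0.0, 0.695, 0.719, -0.0]
contact_force: [-0.7, -4.3, 3.1]
gripper_width: 0.002
grasp_force: 2.1
```

>>> send_rows --increments '[{"dx": 0.002,"dy": 0,"dz": 0,"yaw": 0,"claw": 1},{"dx": 0.004,"dy": 0,"dz": 0,"yaw": 0,"claw": 1},{"dx": 0.006,"dy": 0,"dz": 0,"yaw": 0,"claw": 1},{"dx": 0.008,"dy": 0,"dz": 0,"yaw": 0,"claw": 1}]'

```text
time: 5.58
tool_pos: [0.6063, -0.2573, 0.0264]
tool_rot: [0.0, 0.695, 0.719, -0.0]
contact_force: [0.0, -3.5, 2.4]
gripper_width: 0.003
grasp_force: 2.2
```

```bash
cat > dot.py <<'E'
from h import *
st=manip.state();print(st["tool_pos"],st["contact_force"])
t=manip.grab_frame("top");s=manip.grab_frame("side")
yt=mask(t,(24,150,120),(35,255,255),(385,190,455,225));ys=mask(s,(24,150,120),(35,255,255),(290,150,330,205))
print(yt.sum()//255,cen(yt),onz("top",cen(yt),.032),ys.sum()//255)
if ys.any():print(cen(ys),onz("side",cen(ys),.032),tri(cen(ys),cen(yt)))
E
python3 dot.py
```

```text
[ 0.60632133 -0.25734327  0.02641567] [ 0.01288287 -3.45796619  2.40172451]
20 [424.75 205.25] [ 0.60404741 -0.10526651  0.032     ] 11
[308.36363636 172.90909091] [ 0.60506143 -0.10645666  0.032     ] [ 0.60438237 -0.10503946  0.03311401]
```

Sliding steadily; continuing.

>>> send_rows --increments '[{"dx": 0.002,"dy": 0,"dz": 0,"yaw": 0,"claw": 1},{"dx": 0.004,"dy": 0,"dz": 0,"yaw": 0,"claw": 1},{"dx": 0.006,"dy": 0,"dz": 0,"yaw": 0,"claw": 1},{"dx": 0.008,"dy": 0,"dz": 0,"yaw": 0,"claw": 1}]'

```text
time: 6.18
tool_pos: [0.6062, -0.2533, 0.0264]
tool_rot: [0.0, 0.695, 0.719, -0.0]
contact_force: [0.5, -4.7, 4.3]
gripper_width: 0.001
grasp_force: 2.4
```

>>> send_rows --increments '[{"dx": 0.002,"dy": 0,"dz": 0,"yaw": 0,"claw": 1},{"dx": 0.004,"dy": 0,"dz": 0,"yaw": 0,"claw": 1},{"dx": 0.006,"dy": 0,"dz": 0,"yaw": 0,"claw": 1}]'

```text
time: 6.55
tool_pos: [0.6061, -0.2503, 0.0264]
tool_rot: [0.0, 0.695, 0.719, -0.0]
contact_force: [0.2, -5.0, 4.6]
gripper_width: 0.006
grasp_force: 2.5
```

>>> send_rows --increments '[{"dx": 0.002,"dy": 0,"dz": 0,"yaw": 0,"claw": 1},{"dx": 0.004,"dy": 0,"dz": 0,"yaw": 0,"claw": 1},{"dx": 0.006,"dy": 0,"dz": 0,"yaw": 0,"claw": 1}]'

```text
time: 6.92
tool_pos: [0.6061, -0.2475, 0.0266]
tool_rot: [0.0, 0.695, 0.719, -0.0]
contact_force: [0.5, -5.5, 4.8]
gripper_width: -0.003
grasp_force: 2.7
```

>>> send_rows --increments '[{"dx": 0.002,"dy": 0,"dz": 0,"yaw": 0,"claw": 1},{"dx": 0.004,"dy": 0,"dz": 0,"yaw": 0,"claw": 1}]'

```text
time: 7.18
tool_pos: [0.606, -0.2456, 0.0266]
tool_rot: [0.0, 0.695, 0.719, -0.0]
contact_force: [0.3, -6.0, 5.3]
gripper_width: 0.002
grasp_force: 2.7
```

```bash
python3 dot.py
```

```text
[ 0.60604204 -0.24557632  0.02664812] [ 0.28337987 -6.00730315  5.27066163]
19 [419.63157895 205.78947368] [ 0.60317809 -0.09344466  0.032     ] 9
[307.44444444 176.66666667] [ 0.60441625 -0.09290767  0.032     ] [ 0.60395889 -0.09346311  0.03152325]
```

>>> send_rows --increments '[{"dx": 0.002,"dy": 0,"dz": 0,"yaw": 0,"claw": 1},{"dx": 0.004,"dy": 0,"dz": 0,"yaw": 0,"claw": 1}]'

```text
time: 7.52
tool_pos: [0.6056, -0.2431, 0.0261]
tool_rot: [-0.0, 0.695, 0.719, -0.0]
contact_force: [-0.8, -4.5, 3.5]
gripper_width: -0.004
grasp_force: 2.1
```

>>> send_rows --increments '[{"dx": 0.002,"dy": 0,"dz": 0,"yaw": 0,"claw": 1},{"dx": 0.004,"dy": 0,"dz": 0,"yaw": 0,"claw": 1}]'

```text
time: 7.78
tool_pos: [0.6055, -0.2411, 0.0261]
tool_rot: [-0.0, 0.695, 0.719, -0.0]
contact_force: [0.3, -4.9, 3.7]
gripper_width: -0.003
grasp_force: 2.0
```

>>> send_rows --increments '[{"dx": 0.002,"dy": 0,"dz": 0,"yaw": 0,"claw": 1},{"dx": 0.004,"dy": 0,"dz": 0,"yaw": 0,"claw": 1}]'

```text
time: 8.02
tool_pos: [0.6055, -0.2391, 0.0262]
tool_rot: [-0.0, 0.695, 0.719, -0.0]
contact_force: [-0.1, -4.0, 2.9]
gripper_width: 0.002
grasp_force: 1.9
```

>>> send_rows --increments '[{"dx": 0.002,"dy": 0,"dz": 0,"yaw": 0,"claw": 1},{"dx": 0.004,"dy": 0,"dz": 0,"yaw": 0,"claw": 1}]'

```text
time: 8.28
tool_pos: [0.6055, -0.2379, 0.0262]
tool_rot: [0.0, 0.695, 0.719, -0.001]
contact_force: [-0.3, -7.4, 0.4]
gripper_width: 0.002
grasp_force: 3.8
```

>>> send_rows --increments '[{"dx": 0.002,"dy": 0,"dz": 0,"yaw": 0,"claw": 1},{"dx": 0.004,"dy": 0,"dz": 0,"yaw": 0,"claw": 1}]'

```text
time: 8.52
tool_pos: [0.6055, -0.2378, 0.0263]
tool_rot: [0.002, 0.694, 0.719, -0.002]
contact_force: [-0.3, -13.3, 0.3]
gripper_width: -0.001
grasp_force: 6.6
```

```bash
python3 dot.py; python3 - <<'E'
from h import *
s=manip.grab_frame("side");t=manip.grab_frame("top")
a=cv2.resize(s[120:240,270:400],None,fx=3,fy=3,interpolation=2);b=cv2.resize(t[180:300,350:480],None,fx=3,fy=3,interpolation=2)
cv2.imwrite("pics/crop2.png",np.hstack([a,b])[:,:,::-1])
E
```

```text
[ 0.60548633 -0.23775798  0.02627496] [ -0.33106975 -13.31257459   0.29553237]
20 [416.1  205.95] [ 0.60307075 -0.08530923  0.032     ] 12
[306.91666667 178.75      ] [ 0.60410179 -0.08547342  0.032     ] [ 0.60360625 -0.08523776  0.03217136]
```

View pics/crop2.png

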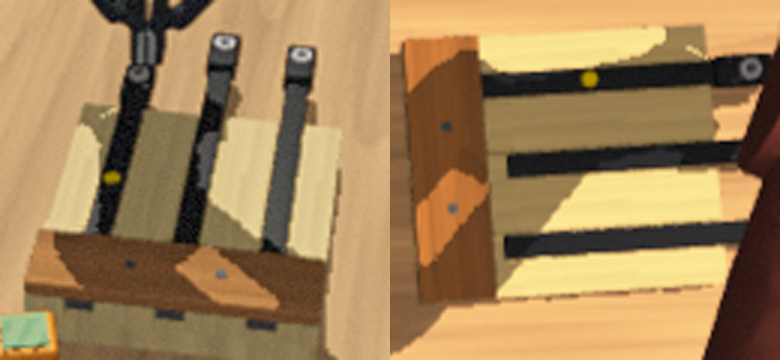

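The crop shows the tip under the cap. Force rose from 4 to 13 N with no further travel, so the arm is home with its dot at about (0.6036, -0.085). Backing off, lifting and moving above the gauge.

>>> send_rows --increments '[{"dx": -0.004,"dy": 0,"dz": 0,"yaw": 0,"claw": 1},{"dx": -0.02,"dy": 0,"dz": 0,"yaw": 0,"claw": 1},{"dx": -0.08,"dy": 0,"dz": 0,"yaw": 0,"claw": 1},{"dx": -0.08,"dy": 0,"dz": -0.1,"yaw": 0,"claw": 1},{"dx": -0.08,"dy": 0,"dz": -0.4,"yaw": 0,"claw": 1},{"dx": -0.08,"dy": 0,"dz": -0.4,"yaw": 0,"claw": 1},{"dx": -0.08,"dy": 0,"dz": -0.4,"yaw": 0,"claw": 0},{"dx": 0.92,"dy": -0.217,"dz": -0.4,"yaw": 0.022,"claw": -1},{"dx": 0.92,"dy": -0.217,"dz": -0.4,"yaw": 0.022,"claw": -1},{"dx": 0.92,"dy": -0.217,"dz": -0.4,"yaw": 0.022,"claw": -1},{"dx": 0.92,"dy": -0.217,"dz": -0.4,"yaw": 0.022,"claw": -1},{"dx": 0.92,"dy": -0.217,"dz": -0.4,"yaw": 0.022,"claw": -1},{"dx": 0.92,"dy": -0.217,"dz": -0.4,"yaw": 0.022,"claw": -1},{"dx": 0.92,"dy": -0.217,"dz": -0.4,"yaw": 0.022,"claw": -1},{"dx": 0.92,"dy": -0.217,"dz": -0.4,"yaw": 0.022,"claw": -1},{"dx": 0.92,"dy": -0.217,"dz": -0.4,"yaw": 0.022,"claw": -1},{"dx": 0.92,"dy": -0.217,"dz": -0.4,"yaw": 0.022,"claw": -1},{"dx": 0.92,"dy": -0.217,"dz": -0.4,"yaw": 0.022,"claw": -1}]'

```text
time: 10.98
tool_pos: [0.4811, 0.2194, 0.2258]
tool_rot: [-0.0, 0.707, 0.707, -0.001]
contact_force: [0.3, 1.0, 0.2]
gripper_width: 0.999
grasp_force: 0.0
```

```bash
python3 - <<'E'
from h import *
st=manip.state();q=st["tool_rot"];print(st["tool_pos"],st["gripper_width"],R.from_quat(np.r_[q[1:],q[0]]).as_matrix().round(4).tolist())
s=manip.grab_frame("side");t=manip.grab_frame("top")
yt=mask(t,(24,150,120),(35,255,255),(385,190,455,225));ys=mask(s,(24,150,120),(35,255,255),(290,150,330,205))
for m,n in((yt,"top"),(ys,"side")):print(n,m.sum()//255,onz(n,cen(m),.032) if m.any() else 0)
a=mask(s,(38,50,60),(90,255,255),(325,238,360,262));print(a.sum()//255)
if a.any():print(cen(a),onz("side",cen(a),.14))
cv2.imwrite("pics/side3.png",s[:,:,::-1])
E
```

```text
[0.48112651 0.21944397 0.22584987] 0.998617223268302 [[-0.0005, 1.0, -0.001], [1.0, 0.0005, -0.0005], [-0.0005, -0.001, -1.0]]
top 27 [ 0.60363464 -0.08561636  0.032     ]
side 0 0
88
[341.59090909 247.26136364] [0.48344811 0.21569798 0.14      ]
```

View pics/side3.png

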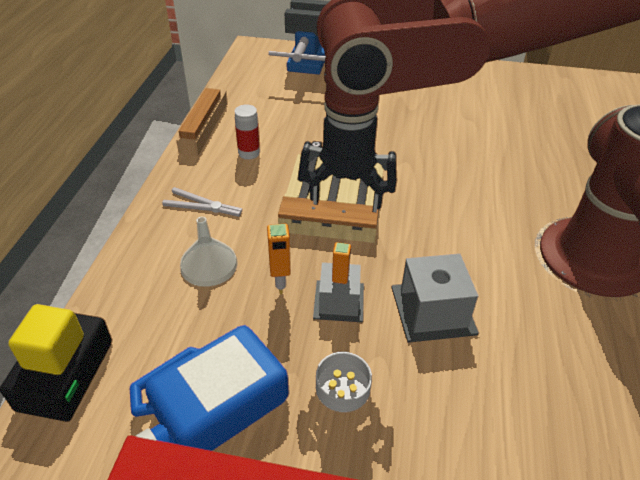

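The view shows the open gripper above the small gauge at side (341,263), with the gauge untouched. Descending and gripping.

>>> send_rows --increments '[{"dx": -0.003,"dy": 0.003,"dz": 0.1,"yaw": 0,"claw": -1},{"dx": -0.003,"dy": 0.003,"dz": 0.16,"yaw": 0,"claw": -1},{"dx": -0.003,"dy": 0.003,"dz": 0.22,"yaw": 0,"claw": -1},{"dx": -0.003,"dy": 0.003,"dz": 0.28,"yaw": 0,"claw": -1},{"dx": -0.003,"dy": 0.003,"dz": 0.28,"yaw": 0,"claw": -1},{"dx": -0.003,"dy": 0.003,"dz": 0.28,"yaw": 0,"claw": 0},{"dx": -0.003,"dy": 0.003,"dz": 0.28,"yaw": 0,"claw": 1},{"dx": -0.003,"dy": 0.003,"dz": 0.28,"yaw": 0,"claw": 1},{"dx": -0.003,"dy": 0.003,"dz": 0.28,"yaw": 0,"claw": 1},{"dx": -0.003,"dy": 0.003,"dz": 0.28,"yaw": 0,"claw": 1},{"dx": -0.003,"dy": 0.003,"dz": 0.28,"yaw": 0,"claw": 1}]'

```text
time: 12.45
tool_pos: [0.4833, 0.2194, 0.0877]
tool_rot: [0.001, 0.706, 0.708, 0.001]
contact_force: [-0.8, 0.3, 5.2]
gripper_width: 0.321
grasp_force: 59.7
```

>>> send_rows --increments '[{"dx": 0,"dy": 0,"dz": -0.01,"yaw": 0,"claw": 1},{"dx": 0,"dy": 0,"dz": -0.03,"yaw": 0,"claw": 1},{"dx": 0,"dy": 0,"dz": -0.06,"yaw": 0,"claw": 1},{"dx": 0,"dy": 0,"dz": -0.09,"yaw": 0,"claw": 1},{"dx": 0,"dy": 0,"dz": -0.12,"yaw": 0,"claw": 1},{"dx": 0,"dy": 0,"dz": -0.15,"yaw": 0,"claw": 1},{"dx": 0,"dy": 0,"dz": -0.18,"yaw": 0,"claw": 1},{"dx": 0,"dy": 0,"dz": -0.2,"yaw": 0,"claw": 1},{"dx": 0,"dy": 0,"dz": -0.2,"yaw": 0,"claw": 1},{"dx": 0,"dy": 0,"dz": -0.2,"yaw": 0,"claw": 1}]'

```text
time: 13.7
tool_pos: [0.4821, 0.219, 0.1857]
tool_rot: [-0.0, 0.706, 0.708, -0.0]
contact_force: [-1.4, -0.9, -1.2]
gripper_width: 0.322
grasp_force: 59.2
```

```bash
python3 - <<'E'
from h import *
st=manip.state();q=st["tool_rot"];p=st["tool_pos"];M=R.from_quat(np.r_[q[1:],q[0]]).as_matrix();print(p,st["contact_force"],M.round(4).tolist())
s=manip.grab_frame("side");t=manip.grab_frame("top")
X=p+[0,-.0015,-.0727];print("expected tip px",proj("side",X),proj("top",X))
u,v=proj("side",X).astype(int)
c=s[v-90:v+30,u-60:u+60];cv2.imwrite("pics/crop4.png",cv2.resize(c,None,fx=4,fy=4,interpolation=2)[:,:,::-1]);print(u-60,v-90)
E
```

```text
[0.48207381 0.21900482 0.18565765] [-1.36848159 -0.85334091 -1.20689597] [[-0.002, 1.0, -0.0011], [1.0, 0.002, -0.0003], [-0.0003, -0.0011, -1.0]]
expected tip px [341.57472923 259.19724106] [282.48228517 260.90892158]
281 169
```

View pics/crop4.png

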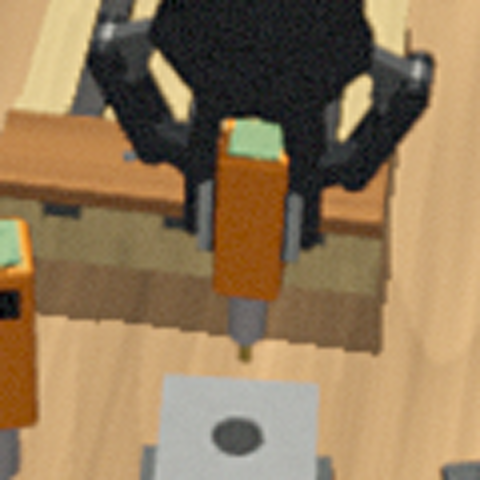

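The crop shows the gauge held upright and clear of the stand. Its tip is at side (342,259), which matches the expected (341.6,259.2). Moving over the dot.

>>> send_rows --increments '[{"dx": -0.1,"dy": 0,"dz": 0,"yaw": 0,"claw": 1},{"dx": -0.2,"dy": 0,"dz": 0,"yaw": 0,"claw": 1},{"dx": -0.3,"dy": 0.08,"dz": 0,"yaw": 0,"claw": 1},{"dx": -0.4,"dy": 0.16,"dz": 0,"yaw": 0,"claw": 1},{"dx": -0.5,"dy": 0.242,"dz": 0,"yaw": 0,"claw": 1},{"dx": -0.57,"dy": 0.242,"dz": 0,"yaw": 0,"claw": 1},{"dx": -0.606,"dy": 0.242,"dz": 0,"yaw": 0,"claw": 1},{"dx": -0.606,"dy": 0.242,"dz": 0.04,"yaw": 0,"claw": 1},{"dx": -0.606,"dy": 0.242,"dz": 0.08,"yaw": 0,"claw": 1},{"dx": -0.606,"dy": 0.242,"dz": 0.11,"yaw": 0,"claw": 1},{"dx": -0.606,"dy": 0.242,"dz": 0.132,"yaw": 0,"claw": 1},{"dx": -0.606,"dy": 0.242,"dz": 0.132,"yaw": 0,"claw": 1},{"dx": -0.606,"dy": 0.242,"dz": 0.132,"yaw": 0,"claw": 1}]'

```text
time: 15.42
tool_pos: [0.6046, -0.0836, 0.121]
tool_rot: [0.001, 0.706, 0.708, 0.0]
contact_force: [-0.5, 0.2, -1.2]
gripper_width: 0.323
grasp_force: 59.8
```

```bash
cat > look.py <<'E'
from h import *
import sys
st=manip.state();q=st["tool_rot"];p=st["tool_pos"];M=R.from_quat(np.r_[q[1:],q[0]]).as_matrix();print(p,st["contact_force"],M.round(4).tolist())
s=manip.grab_frame("side");t=manip.grab_frame("top")
X=p+[0,-.0015,-.0727];D=np.array([.6036,-.0855,.032]);print("tip px",proj("side",X),proj("top",X),"dot px",proj("side",D),proj("top",D))
ys=mask(s,(24,150,120),(35,255,255),(290,150,330,205));yt=mask(t,(24,150,120),(35,255,255),(385,190,455,225))
for n,m in(("side",ys),("top",yt)):print(n,m.sum()//255,(cen(m),onz(n,cen(m),.032)) if m.any() else 0)
u,v=proj("side",D).astype(int);u0,v0=u-50,v-45
c=s[v0:v0+75,u0:u0+100];cv2.imwrite(sys.argv[1],cv2.resize(c,None,fx=8,fy=8,interpolation=2)[:,:,::-1]);print("crop origin",u0,v0)
E
python3 look.py pics/crop5.png
```

```text
[ 0.60458672 -0.08360432  0.12104707] [-0.51973532  0.22317566 -1.2203557 ] [[-0.0023, 1.0, 0.0013], [1.0, 0.0023, -0.0003], [-0.0003, 0.0013, -1.0]]
tip px [306.66598285 172.95711235] [417.02636935 204.23380261] dot px [307.14230422 178.77110446] [416.172372   205.72020436]
side 17 (array([306.88235294, 178.58823529]), array([ 0.60428871, -0.08601538,  0.032     ]))
top 0 0
crop origin 257 133
```

View pics/crop5.png

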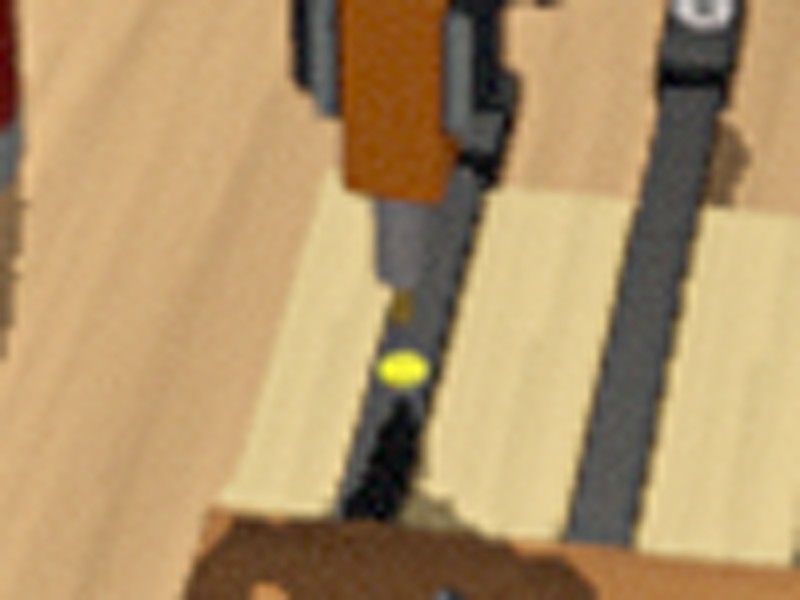

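The tip is at side (307.1,173.4), right above the dot at (307.3,179), as predicted. Descending, with a 1 mm correction in x.

>>> send_rows --increments '[{"dx": 0,"dy": -0.002,"dz": 0.008,"yaw": 0,"claw": 1},{"dx": 0,"dy": -0.002,"dz": 0.016,"yaw": 0,"claw": 1},{"dx": 0,"dy": -0.002,"dz": 0.022,"yaw": 0,"claw": 1},{"dx": 0,"dy": -0.002,"dz": 0.026,"yaw": 0,"claw": 1},{"dx": 0,"dy": -0.002,"dz": 0.029,"yaw": 0,"claw": 1},{"dx": 0,"dy": -0.002,"dz": 0.029,"yaw": 0,"claw": 1},{"dx": 0,"dy": -0.002,"dz": 0.029,"yaw": 0,"claw": 1}]'

```text
time: 16.4
tool_pos: [0.6031, -0.0837, 0.1059]
tool_rot: [0.0, 0.706, 0.708, 0.0]
contact_force: [-0.4, -0.2, -1.7]
gripper_width: 0.319
grasp_force: 59.8
```

>>> send_rows --increments '[{"dx": 0,"dy": 0,"dz": 0.002,"yaw": 0,"claw": 1},{"dx": 0,"dy": 0,"dz": 0.004,"yaw": 0,"claw": 1},{"dx": 0,"dy": 0,"dz": 0.006,"yaw": 0,"claw": 1},{"dx": 0,"dy": 0,"dz": 0.006,"yaw": 0,"claw": 1},{"dx": 0,"dy": 0,"dz": 0.006,"yaw": 0,"claw": 1}]'

```text
time: 17.02
tool_pos: [0.6032, -0.0837, 0.103]
tool_rot: [0.0, 0.706, 0.708, 0.0]
contact_force: [0.0, -0.2, -0.2]
gripper_width: 0.32
grasp_force: 59.8
```

>>> send_rows --increments '[{"dx": 0,"dy": 0,"dz": 0.002,"yaw": 0,"claw": 1},{"dx": 0,"dy": 0,"dz": 0.004,"yaw": 0,"claw": 1},{"dx": 0,"dy": 0,"dz": 0.006,"yaw": 0,"claw": 1},{"dx": 0,"dy": 0,"dz": 0.006,"yaw": 0,"claw": 1},{"dx": 0,"dy": 0,"dz": 0.006,"yaw": 0,"claw": 1},{"dx": 0,"dy": 0,"dz": 0.006,"yaw": 0,"claw": 1}]'

```text
time: 17.77
tool_pos: [0.6032, -0.0837, 0.1]
tool_rot: [0.0, 0.706, 0.708, 0.0]
contact_force: [-0.6, 0.0, 0.6]
gripper_width: 0.319
grasp_force: 60.0
```

```bash
python3 look.py pics/crop6.png; python3 - <<'E'
from h import *
f=[]
for i in range(8): manip.grab_frame("top"); f.append(manip.state()["contact_force"][2])
print(np.round(f,2),manip.state()["tool_pos"])
E
```

```text
[ 0.60319583 -0.08369474  0.09997452] [-0.58673331  0.03718193  0.55839227] [[-0.002, 1.0, 0.0004], [1.0, 0.002, -0.0001], [-0.0001, 0.0004, -1.0]]
tip px [307.29358931 180.55666168] [415.7505152  206.19926426] dot px [307.14230422 178.77110446] [416.172372   205.72020436]
side 14 (array([307.        , 179.07142857]), array([ 0.60369805, -0.08440422,  0.032     ]))
top 0 0
crop origin 257 133
[2.42 1.46 1.07 1.13 1.33 1.22 0.63 2.31] [ 0.60315827 -0.08369055  0.0998744 ]
```

View pics/crop6.png

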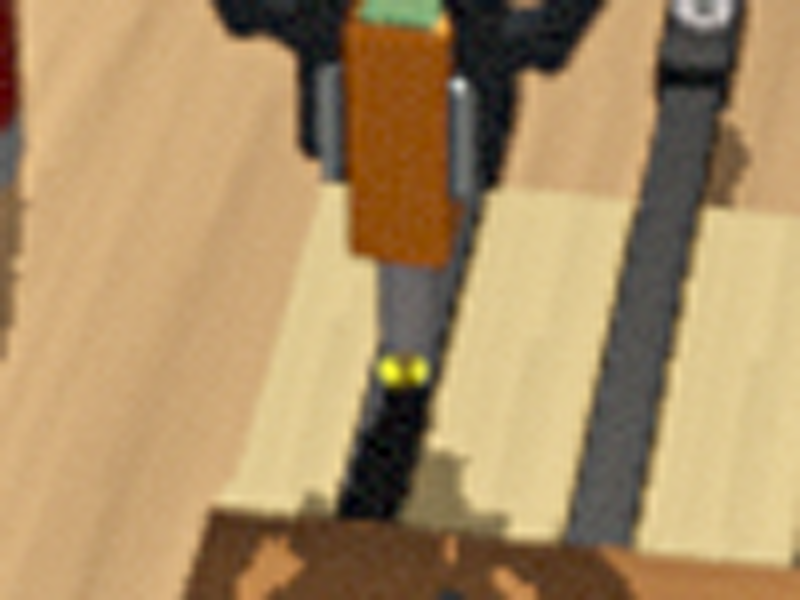

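The tip sits in the middle of the dot at side (307.3,179). Net press is about 2.8 N, and the marked arm has not moved. Handing in.

```bash
python3 -c "
from plant import manip
print(manip.job_done())"
```

```text
the job is handed in; nothing more can be done
None
```

I slid the marked wiper arm home against its stop and handed the job in with the gauge held upright on the yellow dot, pressed in about half-way (about 2.8 N); the hand-in call returned no verdict.

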